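Fix the oilstone box in the ratchet stone holder

TASK

Fix the black oilstone box in the ratchet stone holder: flip the holder's pawl off its toothed wheel, turn the orange knob back until the box will fit, and lay the box flat, lengthwise and in line, between the wooden fence and the red sprung pad. Flip the pawl back onto the wheel while the box is still loose, then turn the knob clockwise one click at a time until the box is against the fence and the pad is pushed back 3 to 7 mm (never 8 mm or more), and leave it held there by the pawl. Leave the glass jar and the cork block where they stand.

Things in the scene. Friction and masses are not known exactly. Their poses are not given: they have to be found in the camera images.
- bed (a point): Stone holder, fixed on the bench: plywood board 110 x 310 mm, 10 mm thick. This point is on the board's top (10 mm above the bench) at the middle of the place for the box. Holder axes: y along it from fence to knob, x across towards the pawl, z up. The fence's inner face is at y = -61 mm, 90 mm wide, its top 20 mm above the board. The knob's axis is at x = 0, y = +159 mm.
- knob_grip (a point): Middle of the orange wing knob above the ratchet wheel: an upright bar 52 mm long (its x axis), 18 mm thick (y), 40 mm high, top 96 mm above the bench; this point is on the upright knob axis, 80 mm above the bench. The wheel under it is 104 mm across, tooth tips 43 mm above the bench. The freed pawl's end stands 60 mm from the axis, 97 mm high: keep the fingers inside it. Let go and take the bar again for a long turn.
- knob (a joint): Turn of the knob in rad, clockwise from above positive, 0 to 3.6; starts at 2.2 to 2.9, gap too small for the box. Clockwise closes the jaw. Friction 0.03 N m. With the pawl on the wheel it turns clockwise only; the pawl drops behind a tooth (a click) at 0.495, 1.02, 1.54, 2.07, 2.59 and 3.11. Let go under load between clicks it goes back to the last one.
- pawl_ball (a point): Centre of the red ball, 18 mm across, on the pawl's tab. Pawl on the wheel: ball 83 mm from the knob axis (towards holder +x), 87 mm above the bench. Pawl free: 123 mm and 76 mm. Push the ball sideways with shut fingers, away from the knob to free the pawl, towards it to put it back; it is light (0.1 kg), and past its balance point (ball 112 mm from the axis) it falls over by itself to that side and stays.
- pawl (a joint): Tip of the pawl in rad about a level pin along the holder's y, 94 mm from the knob axis and 47 mm above the bench: about 0.04 fully down behind a tooth, up to 0.14 while it rides on a tooth, about 0.7 the balance point, 1.05 fully tipped off the wheel (free).
- pad (a joint): How far the red sprung pad is pushed back into the jaw, in m: 0 free, 0.012 bottomed. Spring 2000 N/m. Two yellow pins show between pad and jaw, less of them the farther it is pushed.
- stone_mid (a point): Oilstone box: a closed black wooden box 56 (x) x 122 (y) x 37 (z) mm, about 0.25 kg, loose, lying flat on the bench to the right of the holder. This point is its centre, 18.5 mm above its underside. Its lid does not come off.
- peg_jar: Glass jar with a wooden lid, 62 mm across, 79 mm high, loose, behind the holder. Origin under its centre. To be left alone.
- cork_block: Cork block 65 x 105 x 33 mm, loose, behind the holder. Origin under its centre. To be left alone.
- pad_face (a point): Centre of the face of the red sprung pad (60 mm wide, 18 mm high, foot 1 mm above the board) on the front of the jaw, facing the fence. With the knob at 0 the face is at y = +73 mm from the bed point; the jaw moves 8 mm towards the fence for each rad of the knob, so the free gap for the box is 134 mm - 8 mm x knob.
Things that resemble listed ones, but are neither listed nor needed, are in the scene too. What is shaped like the part that bears stone_mid but pink or turquoise is not meant.

How it is judged (in metres and radians):
On the way, in this order (a step that is already met when the one before it is completed fails the run):
1. the pawl is tipped off the wheel (value of joint pawl above 0.5 rad), for 0.1 s.
2. the knob is turned back until the gap is wider than the box (value of joint knob below 1.4 rad), for 0.1 s.
3. the box lies in the holder and the pawl is on the wheel, while the pad is still free (horizontal distance between stone_mid and bed below 0.025 m and z of stone_mid in the frame of bed below 0.022 m and value of joint pawl below 0.25 rad and value of joint pad below 0.0015 m), for 0.1 s.
At the end, for the whole second after the job is handed in: The box lies flat between fence and pad, against the fence within 2.5 mm, within 20 mm of the middle line across the holder and in line within 0.08 rad; the pad is pushed back by 2.5 to 7.5 mm; the pawl is down on the wheel and the knob is still (y of stone_mid in the frame of bed between -0.004 and 0.0025 m and x of stone_mid in the frame of bed between -0.02 and 0.02 m and z of stone_mid in the frame of bed below 0.022 m and angle between the y axis of stone_mid and the y axis of bed, either way round below 0.08 rad and value of joint pad between 0.0025 and 0.0075 m and value of joint pawl below 0.2 rad and velocity of joint knob between -0.05 and 0.05 rad/s); the robot touches nothing.
It fails at once if the pad is pushed back 8 mm or more (value of joint pad above 0.008 m).
It fails at once if the glass jar or the cork block is shifted more than 20 mm (distance of any of peg_jar, cork_block from where it was at the start of the episode above 0.02 m).
It also fails if it takes over 72 s, if anything falls off the work surface, if the arm or the gripper's body presses on something with over 40 N, if the wrist force passes 120 N, or if a joint passes its speed limit or range.

ROBOT

A 6-joint arm with a two-finger parallel gripper is mounted at the origin on a cart in front of the work surface, level with it; the furniture and walls round the work are solid. World frame = base frame: x ahead of the robot, y to its left, z up, the work surface at z = 0. Lengths are in mm, angles in degrees, forces in N, time in s.
With the tool pointing down it reaches from about 400 to 825 mm from the base axis. Payload 7 kg.
Tool frame: the origin (TCP) lies at the very end of the fingers, on their centre line; the grasp point (between the pads) lies 19 mm behind it (robot.pinch_z is the z of the grasp point in the tool frame, in mm); z points along the fingers, x is the direction in which the jaws open and shut, and the axes are right-handed (so a half turn about z gives the same grasp; the last joint's range is limited). The gripper opens to 88 mm and grips with 3 to 60 N. Pads are 19 mm wide; open, the fingers measure 130 mm over their backs; the gripper's body (78 mm by 193 mm) begins 47 mm behind the grasp point.
Start: joints at [86.923, 20.546, 0.682, 0, -70.136, -16.507], TCP at [226.257, 635.927, 226.561] pointing down, gripper open.
Joint ranges: [-176.03, 176.03], [-82.01, 121.73], [-58.28, 71.71], [-173.87, 95.51], [-174.79, -0.11], [-173.66, 173.66]. Speed limits (degrees/s): [136.94, 136.94, 172.46, 180, 180, 180].

INTERFACE

Orientations are given as a 3x3 rotation matrix whose columns are the frame's x, y, z axes.
In Python, from rig import robot, eyes, ticket gives the robot as it stands.
- The arm moves only by the tool jog_arm, never from a script. Its argument "steps" is one flat list of numbers, 5 for each row, row after row: the closure, from -1 (fully open) to 1 (shut), then the shift along the world's x, y, z scaled (see below), then the turn about the world's z scaled (see below). A call has 1 to 5 rows; each row shifts and turns the pose as measured when the row begins; what a row does not reach is not made up. The controller multiplies each number of a shift by 0.03 m and each number of a turn by 6 degrees. A row lasts 1/12 s, in which the tool goes at most 41.7 mm and 7.16 degrees, less where a joint would pass 70% of its speed; a pose out of reach is approached as far as the arm can. A call with a number of a shift or a turn outside -1 to 1 is refused whole. A call with a gripper value outside its range is refused whole. The fingers move at their own pace and stop on an object; "newtons" is the grip in N (left out, the last holds). Time passes only in rows, so rows that do not move let the fingers close. It gives the time, the measured TCP pose, the force and the opening at its end, in the units of the state.
- robot.read_state(): the state, without advancing time (a new reading comes with each control period).
- eyes.grab_frame(name): name is "scene" or "top" or "wrist"; returns the picture (400x640x3 uint8, blue, green, red); there is no depth.
- eyes.get_calibration(name): a dict with "vertical_fov" (degrees; the focal length in pixels is half the picture's height over the tangent of half this angle, whatever the lens; pixels are square), "cx", "cy" (the principal point, pixels), "pose" (4x4, takes a point from camera to world coordinates); the wrist camera has in their place "mount" (4x4, takes a point from camera to tool coordinates, whose origin is the TCP and whose axes are the tool frame's). Camera axes: x right, y up, looking along -z (the intrinsics and any distortion apply to the point x, -y, -z); pixel columns grow to the right and rows downward; lengths in mm; the calibration is good to about 2 mm. A picture is of the moment at which its call begins: read the wrist's pose just before it. get_calibration takes no time and is no camera call.
- ticket.finish_job(): hands the job in, once; it reports no verdict.
The state is a dict: "time_s": time; "q": joint angles; "qvel": joint speeds; "joint_efforts": joint torques, N m; "position": TCP position; "orientation": TCP orientation; "force": force on the tool from outside, world axes, zero at the start; "wrist_torque": the same for the moment, N m; "grip_width": opening from 0.0 (shut) to 1.0 (fully open).
Only numpy, scipy, OpenCV 4.12 (cv2) and the standard library are available. Lean on these libraries where they do the work, as an engineer would, in place of code of your own. Each camera call takes 0.05 s, during which the arm holds its last target. There are 200 camera calls.

## Working session

There is one attempt and no reset: what is moved stays moved. The work goes in short steps, Python scripts to look and compute and a tool call to move; the robot and the scene stay as the last step left them, time stands still between calls to the robot, and variables do not carry over. Pictures are saved under pics/ and viewed, about 8 in all and at most 12, crops included, and the job is handed in when it is done.

Besides the shell and the picture viewer there is one more tool, called after ">>>" by a JSON object that holds its "op" and its "data", one argument or row to a line. jog_arm: Moves the arm, as the interface text tells. Its arguments: {"type":"object","properties":{"steps":{"type":"array","items":{"type":"number","minimum":-1,"maximum":1}},"newtons":{"type":"number"}},"required":["steps"]}

```bash
mkdir -p pics
cat > h.py <<'E'
from rig import robot, eyes, ticket
import numpy as np, cv2
def K(c): 
    f=200/np.tan(np.radians(c["vertical_fov"])/2); return f,c["cx"],c["cy"]
def pose(name):
    c=eyes.get_calibration(name)
    if name!="wrist": return c,np.array(c["pose"])
    s=robot.read_state(); T=np.eye(4); T[:3,:3]=s["orientation"]; T[:3,3]=s["position"]
    return c,T@np.array(c["mount"])
def snap(name,fn,crop=None,sc=1):
    c,P=pose(name); im=eyes.grab_frame(name); cv2.imwrite("pics/"+fn+"_raw.png",im); np.save("pics/"+fn+".npy",P)
    if crop: x0,y0,x1,y1=crop; im=im[y0:y1,x0:x1]
    cv2.imwrite("pics/"+fn+".png",cv2.resize(im,None,fx=sc,fy=sc,interpolation=cv2.INTER_CUBIC))
def ray(name,u,v,z,P=None):
    c=eyes.get_calibration(name); f,cx,cy=K(c); P=pose(name)[1] if P is None else P
    d=P[:3,:3]@np.array([(u-cx)/f,-(v-cy)/f,-1]); o=P[:3,3]; return (o+d*(z-o[2])/d[2]).round(1)
def proj(name,p,P=None):
    c=eyes.get_calibration(name); f,cx,cy=K(c); P=pose(name)[1] if P is None else P
    q=P[:3,:3].T@(np.array(p)-P[:3,3]); return (cx+f*q[0]/-q[2],cy-f*q[1]/-q[2])
E
python3 - <<'E'
from h import *
a=[];
for n in ("scene","top","wrist"):
    c=eyes.get_calibration(n); print(n,{k:(np.round(v,3).tolist()) if not isinstance(v,str) else v for k,v in c.items()})
snap("top","top",None,1.25); snap("scene","scene",None,1.25)
print(robot.read_state(),robot.pinch_z)
E
```

```text
scene {'vertical_fov': 46.17, 'cx': 318.529, 'cy': 206.615, 'pose': [[0.841, 0.377, -0.389, -4.089], [-0.542, 0.59, -0.599, -957.128], [0.004, 0.714, 0.7, 1106.672], [0.0, 0.0, 0.0, 1.0]]}
top {'vertical_fov': 43.589, 'cx': 310.299, 'cy': 198.166, 'pose': [[-0.014, 0.996, -0.091, 433.401], [-1.0, -0.015, -0.008, -78.397], [-0.009, 0.091, 0.996, 1427.504], [0.0, 0.0, 0.0, 1.0]]}
wrist {'vertical_fov': 61.808, 'cx': 310.461, 'cy': 195.323, 'mount': [[1.0, 0.001, -0.001, -0.29], [0.001, -0.953, -0.303, -83.662], [-0.001, 0.303, -0.953, -158.226], [0.0, 0.0, 0.0, 1.0]]}
{'time_s': 0.1, 'q': array([ 8.69231755e+01,  2.05863644e+01,  6.38748016e-01, -1.66902678e-02,
       -7.01345212e+01, -1.65056700e+01]), 'qvel': array([ 0.03260897, -0.10376385,  0.15222766,  0.07010118, -0.15347946,
       -0.01302813]), 'joint_efforts': array([-1.27538842e-03, -5.84163022e+01,  2.93752563e+01,  7.01550230e+00,
        1.01777460e-02, -5.34989636e-05]), 'position': array([226.13482599, 635.53757522, 225.72847879]), 'orientation': array([[-3.35256919e-01, -9.42126677e-01, -3.50516793e-04],
       [-9.42125623e-01,  3.35257071e-01, -1.41678436e-03],
       [ 1.45230358e-03, -1.44755909e-04, -9.99998935e-01]]), 'force': array([ 0.35987709, -0.22585767,  0.27202839]), 'wrist_torque': array([-0.00197166,  0.00734231, -0.05045992]), 'grip_width': 0.9992547995394905} -18.8
```

View pics/top.png

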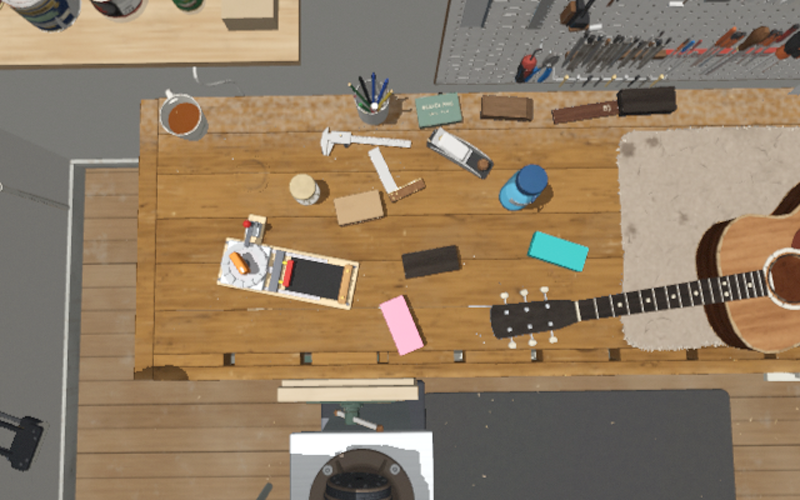

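View pics/scene.png

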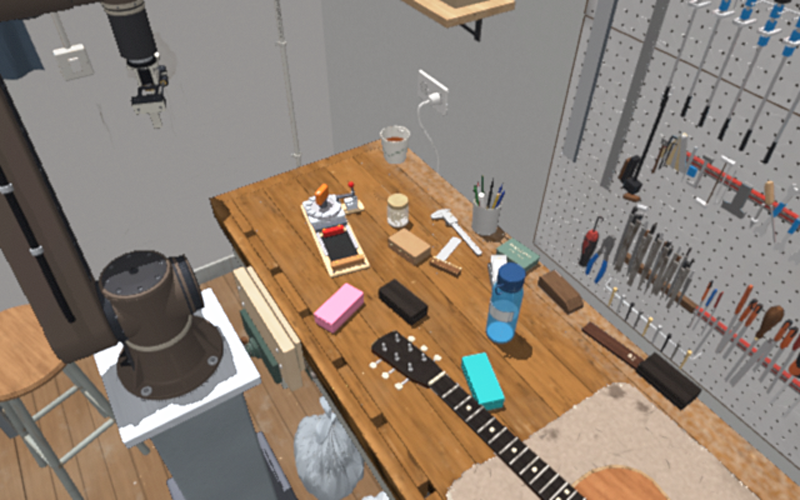

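The top view shows the holder with its white wheel, orange knob at (240,262) and red ball at (248,225). The black box is at (431,262), the pink one at (402,325) and the turquoise one at (558,251). The black item at (646,100) is by the pegboard and is not right of the holder. The box at (431,262) fits the description. I'll enlarge the crop to confirm it.

Run:
```python
import cv2
im=cv2.imread("pics/top_raw.png")[165:290,165:385]
cv2.imwrite("pics/c1.png",cv2.resize(im,(792,450),interpolation=cv2.INTER_CUBIC))
```

```text
(no output)
```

View pics/c1.png

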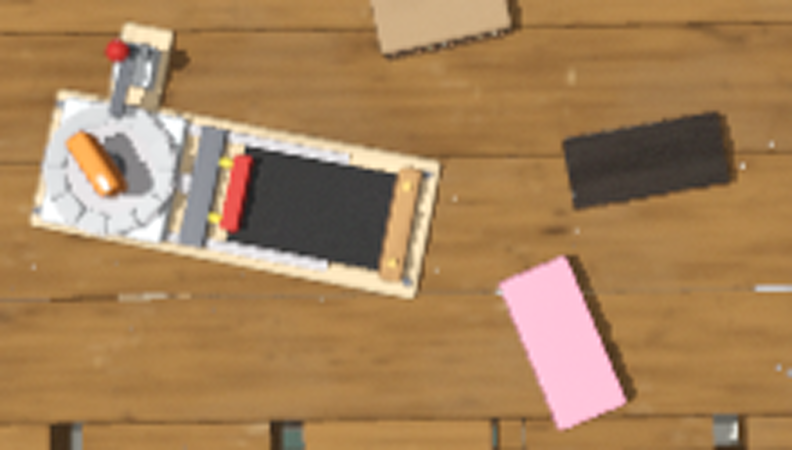

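Run:
```python
from h import *
P=np.load("pics/top.npy")
R=lambda u,v,z: ray("top",165+u/3.6-.36,165+v/3.6-.36,z,P)
b=[R(*p,10) for p in((440,161),(413,298),(32,223),(60,92))]; print(b)
b=np.array(b)
print("len",np.linalg.norm(b[0]-b[3]),np.linalg.norm(b[1]-b[2]),np.linalg.norm(b[0]-b[1]),np.linalg.norm(b[3]-b[2]))
y=(b[2]+b[3]-b[0]-b[1])[:2]; y/=np.linalg.norm(y); x=np.array([y[1],-y[0]]); print("y",y,"x",x, np.degrees(np.arctan2(y[1],y[0])))
k=R(95,163,96);print("knob top",k); k2=k[:2]
print("wheel c",R(114,170,43))
fe=(R(415,170,30)+R(388,282,30))/2; print("fence mid top",fe)
print("ball",R(117,50,87))
s=np.array([R(*p,37) for p in((563,143),(718,112),(732,182),(575,210))]);print("box",s,s.mean(0)); 
d=(s[0]+s[3]-s[1]-s[2])[:2]; print(np.linalg.norm(d)/2,np.degrees(np.arctan2(d[1],d[0])))
print("knob bar", R(75,135,96),R(117,188,96))
```

```text
[array([ 5.321e+02, -3.000e-01,  1.000e+01]), array([424.8,  22. ,  10. ]), array([488., 322.,  10.]), array([591.5, 300.8,  10. ])]
len 306.9031932059359 306.5848006669607 109.59279173376324 105.64889966298749
y [0.19984504 0.97982752] x [ 0.97982752 -0.19984504] 78.47210247144046
knob top [528.5 251.3  96. ]
wheel c [526.7 249.7  43. ]
fence mid top [480.8   28.95  30.  ]
ball [614.  237.6  87. ]
box [[ 542.8  -97.2   37. ]
 [ 565.1 -217.7   37. ]
 [ 510.6 -227.2   37. ]
 [ 490.8 -105.6   37. ]] [ 527.325 -161.925   37.   ]
122.86661466810257 99.86480818457329
knob bar [549.6 266.4  96. ] [509.7 234.8  96. ]
```

>>> {"op": "jog_arm", "data": {
  "steps": [1,0.5,-0.6,0,0.3,1,0.9,-1,0,0.3,1,0.9,-1,0,0.3,1,0.9,-1,0,0.3,1,0.9,-1,0,0.3],
  "newtons": 20
}}

```text
time_s: 0.52
position: [346.7, 496.9, 221.0]
orientation: [[-0.169, -0.986, -0.002], [-0.986, 0.169, -0.007], [0.007, 0.001, -1.0]]
force: [1.6, -0.4, 0.0]
grip_width: 0.683
```

>>> {"op": "jog_arm", "data": {
  "steps": [1,0.87,-0.96,-0.1,0,1,0.87,-0.96,-0.1,0,1,0.87,-0.96,-0.1,0,1,0.87,-0.96,-0.1,0,1,0.87,-0.96,-0.1,0]
}}

```text
time_s: 0.93
position: [481.1, 344.3, 205.1]
orientation: [[-0.164, -0.986, -0.002], [-0.986, 0.164, -0.007], [0.007, 0.001, -1.0]]
force: [1.5, 0.8, 0.9]
grip_width: 0.306
```

>>> {"op": "jog_arm", "data": {
  "steps": [1,0.85,-0.95,-0.1,0,1,0.85,-0.95,-0.1,0,1,0.6,-0.6,-0.1,0,1,0.3,-0.3,-0.1,0,1,0,0,0,0]
}}

```text
time_s: 1.35
position: [564.7, 248.3, 190.2]
orientation: [[-0.171, -0.985, -0.006], [-0.985, 0.171, -0.01], [0.011, 0.004, -1.0]]
force: [0.2, 0.1, -0.6]
grip_width: 0.008
```

Run:
```python
from h import *
snap("wrist","w1",None,1.25); s=robot.read_state(); print(s["position"],s["q"])
for p in ((527.5,250.5,96),(609,234,87),(582,239,43)): print(proj("wrist",p))
```

```text
[564.09358805 248.96838397 190.35111619] [ 42.0626253   16.85907256  -9.63568665   0.21463195 -64.13004105
  38.02202217]
(np.float64(314.87180952768364), np.float64(240.35698568219652))
(np.float64(317.98199183082244), np.float64(138.15655471538892))
(np.float64(315.8810334580442), np.float64(160.9977458592239))
```

View pics/w1.png

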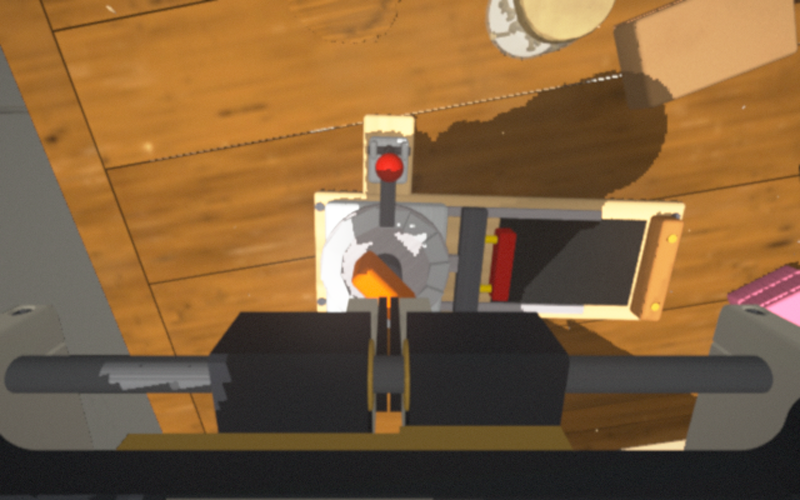

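The wrist view shows the ball at (389,166), the pawl arm running down to the wheel, the wheel centre near (386,265), and the fence corners at (684,204) and (660,318).

Run:
```python
from h import *
P=np.load("pics/w1.npy")
R=lambda u,v,z: ray("wrist",u/1.25,v/1.25,z,P)
print("ball",R(389,166,87),"wheel",R(386,264,43)); a,b=R(316,193,10),R(684,204,10); print(a,b)
d=a-b; print(np.linalg.norm(d),np.degrees(np.arctan2(d[1],d[0])))
print("fence top",R(682,222,30),R(659,318,30),"pads",R(514,230,20),R(507,303,20), "inner fence",R(648,222,30),R(632,312,30))
```

```text
ball [614.6 237.8  87. ] wheel [534.8 253.4  43. ]
[593.5 300.8  10. ] [531.4   2.   10. ]
305.18494392744867 78.25928030897116
fence top [523.7  16.7  30. ] [440.3  32.6  30. ] pads [537.1 146.3  20. ] [472.2 157.5  20. ] inner fence [528.4  43.5  30. ] [450.2  55.6  30. ]
```

>>> {"op": "jog_arm", "data": {
  "steps": [1,0.8,-0.2,-0.5,0,1,0,0,-1,0,1,0,0,-1,0,1,0,0,-0.7,0,1,0,0,0,0]
}}

```text
time_s: 1.82
position: [588.1, 246.1, 93.7]
orientation: [[-0.169, -0.986, -0.001], [-0.986, 0.169, -0.006], [0.006, 0.0, -1.0]]
force: [-0.8, -0.7, -1.0]
grip_width: 0.001
```

>>> {"op": "jog_arm", "data": {
  "steps": [1,0,-0.1,-0.5,0,1,0.4,-0.1,0,0,1,0.5,-0.1,0,0,1,0.5,-0.1,0,0,1,0,0,0,0]
}}

```text
time_s: 2.23
position: [628.5, 238.9, 81.8]
orientation: [[-0.161, -0.987, -0.002], [-0.987, 0.161, -0.007], [0.008, 0.001, -1.0]]
force: [0.3, -0.6, 0.1]
grip_width: 0.004
```

Run:
```python
from h import *
snap("wrist","w2",(200,60,520,300),2); s=robot.read_state(); print(s["position"])
```

```text
[627.53855705 239.18827393  81.93014437]
```

View pics/w2.png

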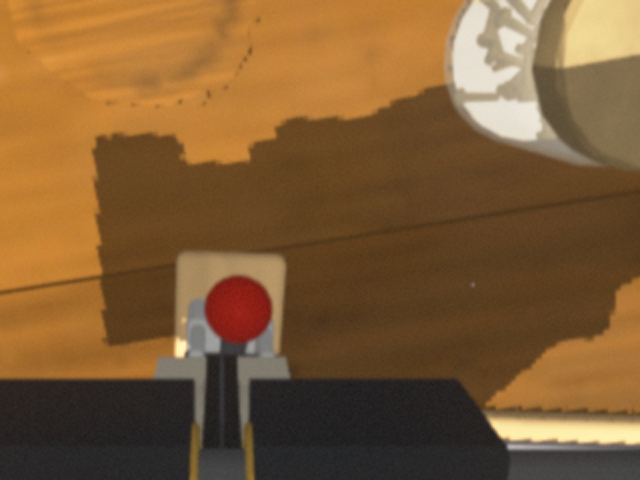

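The ball is at (239,310) in the crop, just past the fingertips. I'll work out where it stands.

Run:
```python
from h import *
P=np.load("pics/w2.npy")
for z in (76,80,84,86): print(z,ray("wrist",319.5,215,z,P))
```

```text
76 [648.1 230.8  76. ]
80 [649.7 230.7  80. ]
84 [651.2 230.6  84. ]
86 [652.  230.6  86. ]
```

>>> {"op": "jog_arm", "data": {
  "steps": [1,0.2,0,0,0,1,0,0,0.3,0,1,0,0,1,0,1,0,0,1,-1,1,-0.4,0,0.7,-1]
}}

```text
time_s: 2.7
position: [617.9, 240.0, 173.3]
orientation: [[-0.364, -0.931, -0.012], [-0.931, 0.364, -0.009], [0.013, 0.008, -1.0]]
force: [0.2, 0.3, 1.0]
grip_width: 0.006
```

>>> {"op": "jog_arm", "data": {
  "steps": [0.1,-0.7,0.1,0,-1,0.1,-0.7,0.1,0,-1,0.1,-0.7,0.1,0,-1,0.1,-0.5,0.1,0,-1,0.1,-0.3,0,0,-1]
}}

```text
time_s: 3.12
position: [529.4, 255.2, 187.7]
orientation: [[-0.796, -0.605, 0.0], [-0.605, 0.796, 0.003], [-0.002, 0.002, -1.0]]
force: [0.5, -0.1, -0.3]
grip_width: 0.322
```

>>> {"op": "jog_arm", "data": {
  "steps": [0.1,0,0,0,-1,0.1,0,0,0,-1,0.1,0,0,0,-1,0.1,0,0,0,-1,0.1,0,0,0,-1]
}}

```text
time_s: 3.53
position: [524.7, 257.6, 196.9]
orientation: [[-0.994, -0.105, 0.01], [-0.105, 0.994, 0.008], [-0.011, 0.007, -1.0]]
force: [0.7, 1.0, 0.7]
grip_width: 0.451
```

>>> {"op": "jog_arm", "data": {
  "steps": [0.1,0,0,0,-1,0.1,0,0,0,-1,0.1,0,0,0,-1,0.1,0,0,0,-1,0.1,0,0,0,-1]
}}

```text
time_s: 3.95
position: [522.7, 259.3, 204.6]
orientation: [[-0.904, 0.428, 0.019], [0.428, 0.904, 0.005], [-0.015, 0.013, -1.0]]
force: [-0.6, -0.9, -0.5]
grip_width: 0.452
```

>>> {"op": "jog_arm", "data": {
  "steps": [0.1,0.1,-0.1,-0.3,-1,0.1,0.1,-0.1,-0.4,-1,0.1,0.1,-0.1,-0.4,-1,0.1,0,0,-0.2,-0.9,0.1,0,0,0,0]
}}

```text
time_s: 4.37
position: [530.7, 252.3, 172.7]
orientation: [[-0.642, 0.766, 0.028], [0.767, 0.642, 0.001], [-0.017, 0.022, -1.0]]
force: [-0.8, 0.0, 0.2]
grip_width: 0.45
```

Run:
```python
from h import *
snap("wrist","w3",None,1.25); s=robot.read_state(); print(s["position"],s["orientation"][:,0],s["q"])
```

```text
[530.95109165 252.49411068 173.41259935] [-0.64604576  0.76311334 -0.01682016] [ 45.19968281  13.81921096 -16.68428536   1.26052592 -58.2878601
 -95.58904306]
```

View pics/w3.png

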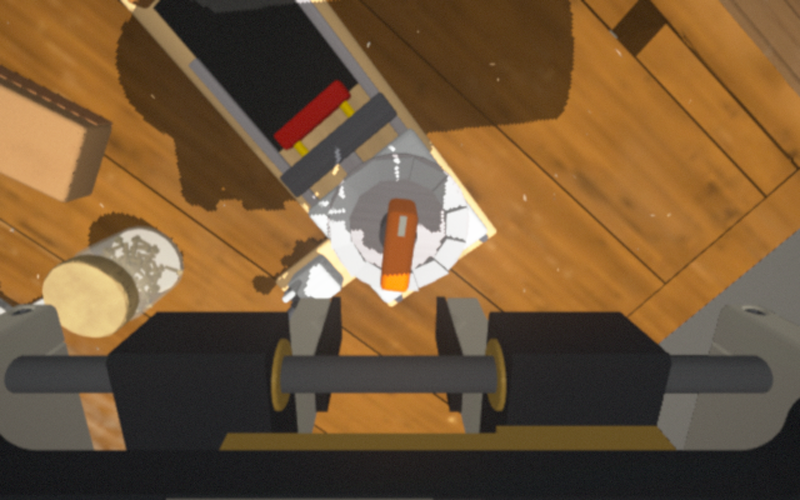

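Run:
```python
from h import *
P=np.load("pics/w3.npy")
R=lambda u,v,z: ray("wrist",u/1.25,v/1.25,z,P)
a,b=R(403,200,96),R(396,275,96); d=a-b; print(a,b,(a+b)/2,np.linalg.norm(d),np.degrees(np.arctan2(d[1],d[0])))
print("wheel",R(400,224,43))
o,e=R(347,80,20),R(277,143,20);print("pad crests back/front?",o,e,R(335,80,20))
```

```text
[502.1 236.5  96. ] [540.  263.3  96. ] [521.05 249.9   96.  ] 46.41820763450479 -144.73495220922794
wheel [525.4 254.7  43. ]
pad crests back/front? [475.2 164.2  20. ] [541.4 151.4  20. ] [480.5 157.8  20. ]
```

>>> {"op": "jog_arm", "data": {
  "steps": [0.1,-0.1,0,-1,-0.1,0.1,0,0,-1,0,0.1,0,0,-1,0,0.1,0,0,-0.5,0,0.1,0,0,0,0]
}}

```text
time_s: 4.83
position: [530.1, 256.4, 74.4]
orientation: [[-0.655, 0.755, 0.04], [0.756, 0.655, 0.011], [-0.018, 0.037, -0.999]]
force: [0.6, -0.6, 0.4]
grip_width: 0.451
```

>>> {"op": "jog_arm", "data": {
  "steps": [0.1,-0.12,-0.15,-0.35,0,0.1,-0.02,0,-0.05,0,1,0,0,0,0,1,0,0,0,0,1,0,0,0,0],
  "newtons": 15
}}

```text
time_s: 5.25
position: [528.3, 254.9, 69.0]
orientation: [[-0.664, 0.747, 0.045], [0.748, 0.664, 0.015], [-0.019, 0.044, -0.999]]
force: [0.1, -0.8, 0.5]
grip_width: 0.283
```

>>> {"op": "jog_arm", "data": {
  "steps": [1,0,0,0,0,1,0,0,0,0]
}}

```text
time_s: 5.42
position: [527.8, 255.7, 69.8]
orientation: [[-0.664, 0.747, 0.045], [0.748, 0.664, 0.017], [-0.017, 0.045, -0.999]]
force: [5.2, -0.5, -10.8]
grip_width: 0.206
```

>>> {"op": "jog_arm", "data": {
  "steps": [1,0,0,0,0.6,1,0,0,0,0.8,1,0,0,0,0.8,1,0,0,0,0.8,1,0,0,0,0.8]
}}

```text
time_s: 5.83
position: [528.0, 255.6, 69.8]
orientation: [[-0.908, 0.418, 0.034], [0.419, 0.907, 0.033], [-0.017, 0.045, -0.999]]
force: [1.5, 0.6, -4.1]
grip_width: 0.205
```

>>> {"op": "jog_arm", "data": {
  "steps": [1,0,0,0,0.9,1,0,0,0,0.9,1,0,0,0,0.9,1,0,0,0,0.9,1,0,0,0,0.9]
}}

```text
time_s: 6.25
position: [528.0, 255.7, 69.8]
orientation: [[-0.998, -0.063, 0.014], [-0.062, 0.997, 0.046], [-0.016, 0.045, -0.999]]
force: [0.6, 1.2, -4.0]
grip_width: 0.208
```

>>> {"op": "jog_arm", "data": {
  "steps": [1,0,0,0,0.9,1,0,0,0,0.9,1,0,0,0,0.9,1,0,0,0,0.9,1,0,0,0,0.9]
}}

```text
time_s: 6.67
position: [528.1, 255.8, 69.7]
orientation: [[-0.848, -0.53, -0.011], [-0.529, 0.847, 0.047], [-0.016, 0.045, -0.999]]
force: [1.1, 1.2, -4.7]
grip_width: 0.202
```

>>> {"op": "jog_arm", "data": {
  "steps": [1,0,0,0,0.9,1,0,0,0,0.9,1,0,0,0,0.8,1,0,0,0,0.4,1,0,0,0,0]
}}

```text
time_s: 7.08
position: [528.2, 255.9, 69.7]
orientation: [[-0.626, -0.78, -0.027], [-0.78, 0.624, 0.04], [-0.014, 0.046, -0.999]]
force: [-0.5, 0.4, -3.7]
grip_width: 0.204
```

>>> {"op": "jog_arm", "data": {
  "steps": [0.1,0,0,0,0,0.1,0,0,0,0,0.1,0,0,0.5,0,0.1,0,0,1,0,0.1,0,0,1,0]
}}

```text
time_s: 7.5
position: [525.9, 253.7, 142.1]
orientation: [[-0.632, -0.775, -0.034], [-0.775, 0.631, 0.034], [-0.005, 0.048, -0.999]]
force: [0.3, 0.5, -0.2]
grip_width: 0.439
```

>>> {"op": "jog_arm", "data": {
  "steps": [0,0,-0.5,0.5,-0.5,-0.5,0,-1,0,-1,-1,0,-1,0,-1,-1,0,-1,0,-1,-1,0,-1,0,-1]
}}

```text
time_s: 7.92
position: [531.4, 121.9, 169.3]
orientation: [[-0.92, -0.391, 0.005], [-0.39, 0.919, 0.05], [-0.024, 0.044, -0.999]]
force: [-0.0, 0.3, 0.1]
grip_width: 0.74
```

>>> {"op": "jog_arm", "data": {
  "steps": [-1,0,-1,0,-1,-1,0,-1,0,-0.9,-1,0,-1,0,0,-1,0,-1,0,0,-1,0,-1,0,0]
}}

```text
time_s: 8.33
position: [531.8, -34.9, 174.0]
orientation: [[-0.984, -0.179, 0.025], [-0.178, 0.983, 0.05], [-0.033, 0.044, -0.998]]
force: [-0.3, -0.7, -0.1]
grip_width: 0.998
```

>>> {"op": "jog_arm", "data": {
  "steps": [-1,0,-1,0,0,-1,0,-1,0,0,-1,0,-1,0,0,-1,0,-0.7,0,0,-1,0,0,0,0]
}}

```text
time_s: 8.75
position: [531.8, -156.3, 178.1]
orientation: [[-0.985, -0.17, 0.033], [-0.168, 0.985, 0.048], [-0.04, 0.042, -0.998]]
force: [-0.3, -0.3, 0.8]
grip_width: 1.001
```

Run:
```python
from h import *
snap("wrist","w4",None,1.25); s=robot.read_state(); print(s["position"],s["orientation"],s["q"])
P=np.load("pics/w4.npy"); print(np.array(proj("wrist",(527,-162,37),P))*1.25)
```

```text
[ 531.89006467 -155.2236119   178.16884991] [[-0.98501358 -0.16932262  0.03283434]
 [-0.16764279  0.9846525   0.04853187]
 [-0.04054796  0.04230011 -0.99828181]] [  1.99026571  10.81425264 -18.20475262  -3.16611874 -59.04029801
   9.30084608]
[405.12505964 214.73165851]
```

View pics/w4.png

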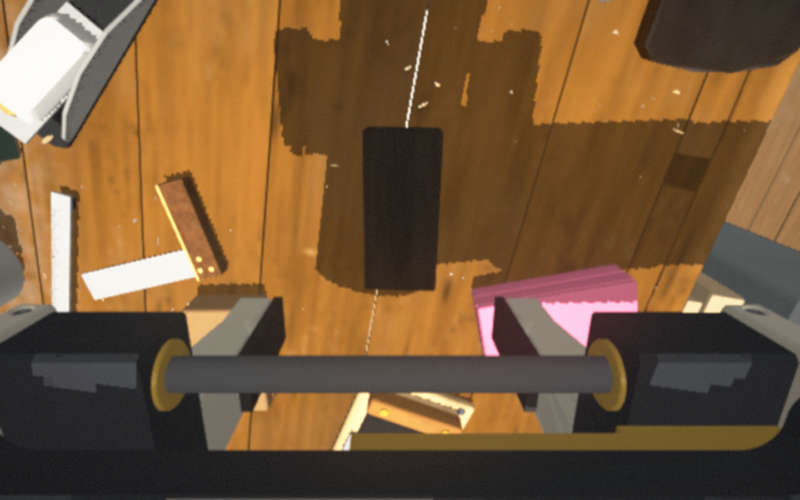

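The black box lies square under the gripper at about (402,210), close to the predicted (405,215). It is the plain black one; pink is clear of it to the right. I'll go down for it.

>>> {"op": "jog_arm", "data": {
  "steps": [-1,-0.15,-0.2,-1,0,-1,0,0,-1,0,-1,0,0,-1,0,-1,0,0,-1,0,-1,0,0,-0.7,0]
}}

```text
time_s: 9.22
position: [533.3, -160.7, 42.0]
orientation: [[-0.985, -0.165, 0.053], [-0.163, 0.986, 0.047], [-0.06, 0.037, -0.997]]
force: [-0.6, 0.7, 0.4]
grip_width: 0.996
```

>>> {"op": "jog_arm", "data": {
  "steps": [-1,-0.2,0,-0.6,0,-1,-0.05,-0.05,-0.4,0,-1,0,0,-0.1,0,1,0,0,0,0,1,0,0,0,0],
  "newtons": 25
}}

```text
time_s: 9.63
position: [524.0, -158.4, 4.4]
orientation: [[-0.985, -0.165, 0.048], [-0.162, 0.986, 0.047], [-0.055, 0.039, -0.998]]
force: [-0.2, -0.3, 0.1]
grip_width: 0.906
```

>>> {"op": "jog_arm", "data": {
  "steps": [1,0,0,0,0,1,0,0,0,0]
}}

```text
time_s: 9.8
position: [525.8, -157.8, 6.4]
orientation: [[-0.985, -0.165, 0.051], [-0.163, 0.985, 0.047], [-0.058, 0.038, -0.998]]
force: [0.1, 0.8, 0.2]
grip_width: 0.758
```

>>> {"op": "jog_arm", "data": {
  "steps": [1,0,0,0,0,1,0,0,0,0,1,0,0,0,0]
}}

```text
time_s: 10.05
position: [527.7, -157.5, 8.7]
orientation: [[-0.985, -0.166, 0.056], [-0.163, 0.985, 0.047], [-0.063, 0.037, -0.997]]
force: [0.0, -0.3, -3.0]
grip_width: 0.646
```

>>> {"op": "jog_arm", "data": {
  "steps": [1,0,0,0,0,1,0,0,0.5,0,1,0,0,1,0,1,0,0,1,0,1,0,0.5,0.3,0]
}}

```text
time_s: 10.47
position: [522.5, -143.8, 91.2]
orientation: [[-0.986, -0.162, 0.044], [-0.16, 0.986, 0.047], [-0.051, 0.04, -0.998]]
force: [1.2, 0.1, -2.1]
grip_width: 0.644
```

>>> {"op": "jog_arm", "data": {
  "steps": [1,0,1,0,-0.5,1,-0.1,1,0,-0.8,1,-0.1,1,0,-0.8,1,-0.1,1,0,-0.8,1,-0.1,1,0,-0.5]
}}

```text
time_s: 10.88
position: [510.8, 7.6, 95.0]
orientation: [[-0.975, 0.214, 0.064], [0.217, 0.976, 0.027], [-0.057, 0.04, -0.998]]
force: [0.3, 0.2, -3.3]
grip_width: 0.641
```

>>> {"op": "jog_arm", "data": {
  "steps": [1,-0.15,1,0,0,1,-0.15,1,0,0,1,-0.1,0.7,-0.2,0.1,1,0,0.25,-0.3,0,1,0,0,0,0]
}}

```text
time_s: 11.3
position: [495.8, 104.3, 79.8]
orientation: [[-0.977, 0.205, 0.065], [0.207, 0.978, 0.029], [-0.057, 0.042, -0.997]]
force: [-0.6, 0.0, -3.4]
grip_width: 0.643
```

Run:
```python
from h import *
snap("wrist","w5",None,1.25); s=robot.read_state(); print(s["position"],s["orientation"])
cv2.imwrite("pics/t5.png",cv2.resize(eyes.grab_frame("top")[165:290,165:385],(792,450),interpolation=cv2.INTER_CUBIC))
```

```text
[496.10207177 103.74390027  80.36727204] [[-0.97667499  0.20471869  0.06477828]
 [ 0.20690652  0.97793025  0.02901934]
 [-0.05740784  0.04174551 -0.99747764]]
```

View pics/w5.png

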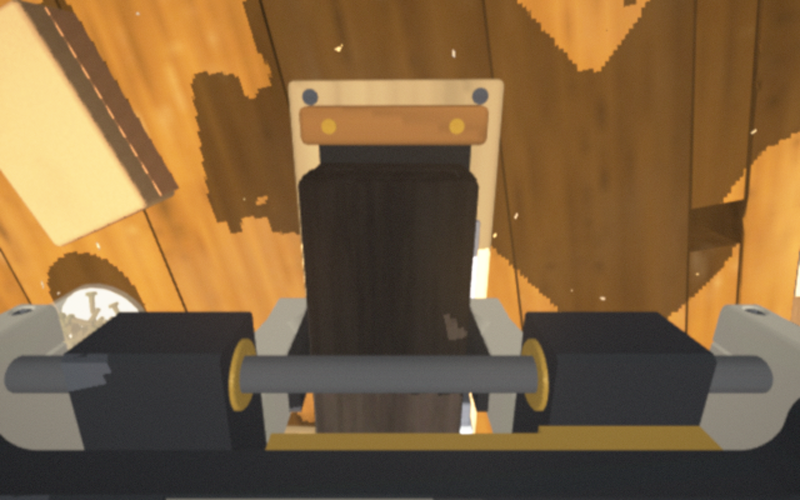

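Hover view: the box's fence end is at row ~172, columns 301-477. The fence's inner top edge is at row 144, with the fence spanning columns 300-488. The box looks in line with the holder.

Run:
```python
from h import *
P=np.load("pics/w5.npy")
R=lambda u,v,z: ray("wrist",u/1.25,v/1.25,z,P)
y=np.array([.201,.98,0]);x=np.array([.98,-.201,0]); t=np.array([496.1,103.7,0])
H=lambda p:(round(float((p-t)@x),1),round(float((p-t)@y),1))
for n,a in dict(fenceL=(302,144,30),fenceR=(487,144,30),boardL=(290,82,10),boardR=(502,82,10),boxL=(303,180,108.5),boxR=(475,180,108.5),boxEndTop=(389,172,108.5),bbL=(303,172,72),bed0=(322,150,10),bed1=(469,150,10)).items(): p=R(*a); print(n,p,H(p))
```

```text
fenceL [527.1  30.9  30. ] (45.0, -65.1)
fenceR [440.3  48.7  30. ] (-43.6, -65.1)
boardL [530.2   1.1  10. ] (54.0, -93.7)
boardR [426.3  23.3  10. ] (-52.2, -92.8)
boxL [507.8  36.7 108.5] (24.9, -63.3)
boxR [456.4  47.  108.5] (-27.5, -63.5)
boxEndTop [481.3  39.6 108.5] (-1.6, -65.8)
bbL [517.9  38.9  72. ] (34.4, -59.1)
bed0 [523.   37.3  10. ] (39.7, -59.7)
bed1 [446.9  52.8  10. ] (-38.0, -59.8)
```

View pics/t5.png

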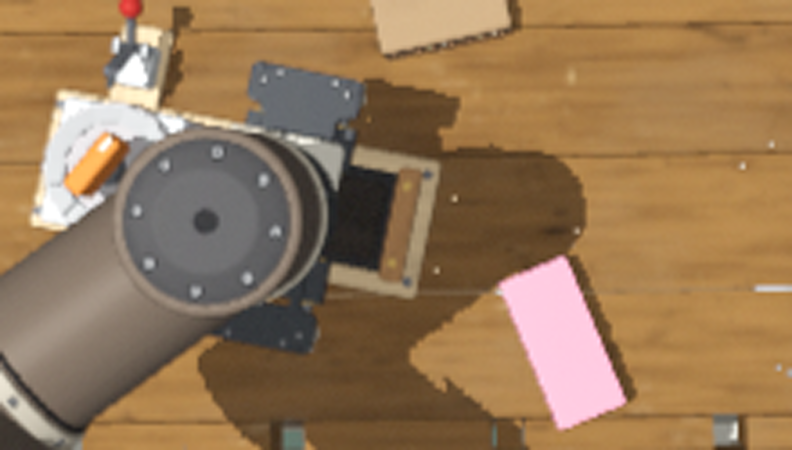

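>>> {"op": "jog_arm", "data": {
  "steps": [1,0.05,0.2,-0.5,0,1,0,0,-0.5,0,1,0,0,-0.1,0,1,0,0,0,0]
}}

```text
time_s: 11.73
position: [499.1, 105.5, 48.0]
orientation: [[-0.976, 0.21, 0.066], [0.212, 0.977, 0.029], [-0.059, 0.042, -0.997]]
force: [0.2, 0.5, -2.1]
grip_width: 0.643
```

>>> {"op": "jog_arm", "data": {
  "steps": [1,0,0.08,-0.3,0,1,0,0.03,-0.3,0,1,0,0.02,-0.2,0,1,0,0,-0.05,0]
}}

```text
time_s: 12.07
position: [500.5, 108.0, 22.2]
orientation: [[-0.975, 0.213, 0.068], [0.215, 0.976, 0.03], [-0.061, 0.044, -0.997]]
force: [0.1, 0.3, -2.5]
grip_width: 0.646
```

>>> {"op": "jog_arm", "data": {
  "steps": [1,-0.03,0,-0.12,0,1,0,0,-0.03,0,0.2,0,0,0,0,-1,0,0,0,0,-1,0,0,0,0]
}}

```text
time_s: 12.48
position: [500.4, 108.5, 18.5]
orientation: [[-0.975, 0.211, 0.07], [0.214, 0.976, 0.03], [-0.062, 0.044, -0.997]]
force: [-0.3, -0.4, -0.4]
grip_width: 0.739
```

>>> {"op": "jog_arm", "data": {
  "steps": [-1,0,0,0,0,-1,0,0,0,0]
}}

```text
time_s: 12.65
position: [501.0, 108.9, 19.0]
orientation: [[-0.975, 0.211, 0.071], [0.214, 0.976, 0.031], [-0.063, 0.045, -0.997]]
force: [-0.5, -0.0, -1.0]
grip_width: 0.888
```

>>> {"op": "jog_arm", "data": {
  "steps": [-1,-0.05,0,0.3,0,-1,0,0,1,0,-1,0,0,1,0,1,0,0,1,0,1,0.5,0.3,0.5,0],
  "newtons": 20
}}

```text
time_s: 13.07
position: [508.7, 114.5, 135.5]
orientation: [[-0.975, 0.212, 0.062], [0.214, 0.976, 0.025], [-0.055, 0.038, -0.998]]
force: [0.2, -0.4, -0.8]
grip_width: 0.907
```

>>> {"op": "jog_arm", "data": {
  "steps": [1,0.95,0.6,0,0,1,0.95,0.6,0,0,1,0.95,0.6,0,0,1,0.95,0.6,0,0,1,0.95,0.6,0,0]
}}

```text
time_s: 13.48
position: [656.1, 207.4, 149.6]
orientation: [[-0.974, 0.212, 0.076], [0.215, 0.976, 0.034], [-0.067, 0.049, -0.997]]
force: [0.3, 1.3, -0.2]
grip_width: 0.533
```

>>> {"op": "jog_arm", "data": {
  "steps": [1,0.8,0.4,0,0,1,0.3,0.1,0,0,1,0,0,0,0]
}}

```text
time_s: 13.73
position: [695.1, 226.4, 150.7]
orientation: [[-0.975, 0.21, 0.078], [0.213, 0.976, 0.034], [-0.069, 0.05, -0.996]]
force: [0.1, -0.4, -0.6]
grip_width: 0.299
```

Run:
```python
from h import *
s=robot.read_state(); print(s["position"],s["orientation"])
snap("wrist","w6"); im=cv2.imread("pics/w6_raw.png"); t=eyes.grab_frame("top")[165:290,165:385]; cv2.imwrite("pics/t6.png",t)
a=cv2.resize(im,(800,500)); cv2.imwrite("pics/w6.png",a)
```

```text
[695.13506448 226.42266104 150.66107332] [[-0.97459831  0.21005995  0.07767211]
 [ 0.21318399  0.9764098   0.03430011]
 [-0.06863473  0.04998728 -0.99638875]]
```

View pics/w6.png

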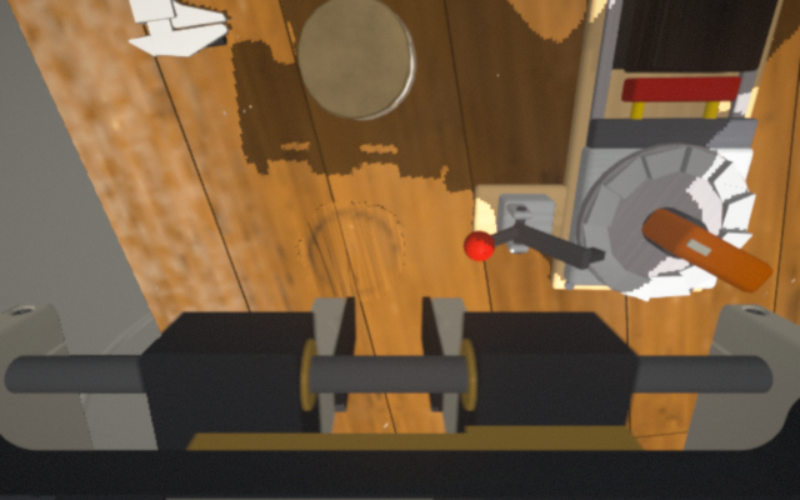

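The ball is at (480,246), so the pawl is tipped free. The box lies beyond the pad at (680,75) with some bed showing between them.

Run:
```python
from h import *
P=np.load("pics/w6.npy")
print(ray("wrist",480/1.25,246/1.25,76,P), "jar lid",ray("wrist",357/1.25,57/1.25,79,P),"knob top",ray("wrist",708/1.25,245/1.25,96,P))
```

```text
[648.4 231.5  76. ] jar lid [693.8 119.4  79. ] knob top [538.3 244.4  96. ]
```

>>> {"op": "jog_arm", "data": {
  "steps": [1,-0.15,-0.1,-0.7,0,1,-0.05,0,-0.9,0,1,-0.05,0,-0.7,0,1,0,0,-0.3,0,1,0,0,-0.05,0]
}}

```text
time_s: 14.25
position: [682.1, 220.6, 74.4]
orientation: [[-0.974, 0.211, 0.081], [0.214, 0.976, 0.037], [-0.071, 0.054, -0.996]]
force: [0.4, -0.3, 0.4]
grip_width: 0.005
```

>>> {"op": "jog_arm", "data": {
  "steps": [1,0,0.12,-0.2,0,1,-0.2,0.05,0,0,1,-0.25,0.05,0,0,1,-0.25,0.05,0,0,1,0,0,0,0]
}}

```text
time_s: 14.67
position: [665.6, 230.2, 76.9]
orientation: [[-0.973, 0.208, 0.095], [0.213, 0.976, 0.041], [-0.085, 0.06, -0.995]]
force: [-1.2, -1.1, -0.2]
grip_width: 0.006
```

Run:
```python
from h import *
s=robot.read_state(); print(s["position"])
snap("wrist","w7",(250,100,640,300),2)
```

```text
[665.61085156 230.21224892  76.8672643 ]
```

View pics/w7.png

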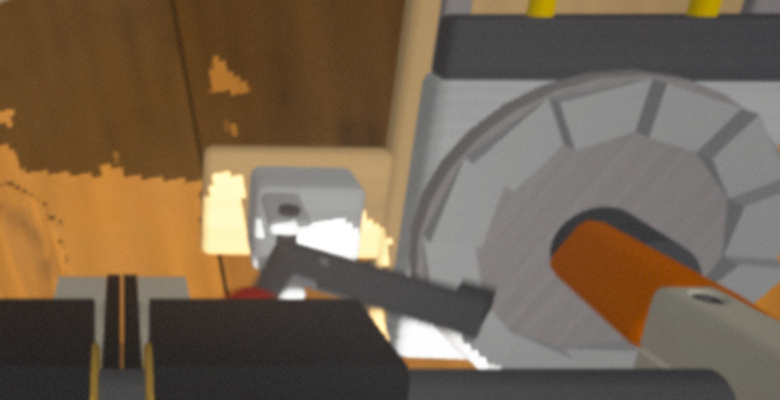

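>>> {"op": "jog_arm", "data": {
  "steps": [1,0,-0.05,-0.3,0,1,-0.2,0,-0.15,0,1,-0.2,0.05,-0.1,0,1,-0.1,0,-0.05,0]
}}

```text
time_s: 15.05
position: [650.4, 230.9, 59.0]
orientation: [[-0.973, 0.208, 0.097], [0.213, 0.976, 0.043], [-0.086, 0.062, -0.994]]
force: [-0.1, -0.8, -0.8]
grip_width: 0.007
```

Run:
```python
from h import *
s=robot.read_state(); print(s["position"])
snap("wrist","w8",(250,100,640,300),2)
```

```text
[650.3549223  230.88528935  58.96624593]
```

View pics/w8.png

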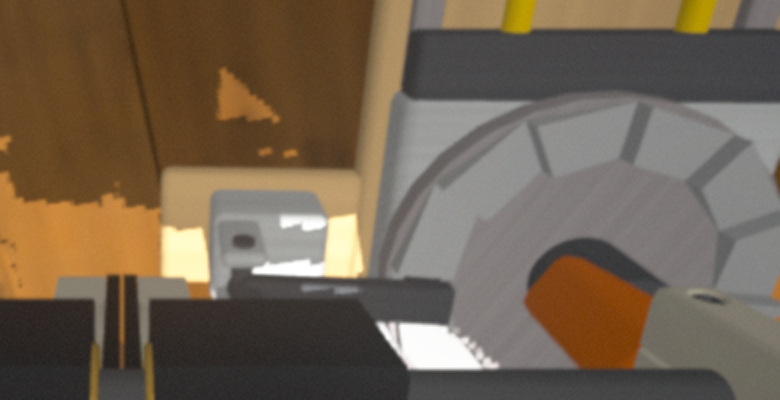

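>>> {"op": "jog_arm", "data": {
  "steps": [1,0.3,0,0.2,0,1,0.2,0,1,0,1,0,0,1,0,1,0,0,0.7,0.3,1,0,0,0,0]
}}

```text
time_s: 15.52
position: [665.1, 229.6, 147.3]
orientation: [[-0.981, 0.174, 0.09], [0.179, 0.983, 0.04], [-0.081, 0.056, -0.995]]
force: [0.4, 1.2, 1.4]
grip_width: 0.006
```

```bash
cat >> h.py <<'E'
def red(name,fn):
    snap(name,fn); im=cv2.imread("pics/"+fn+"_raw.png"); h=cv2.cvtColor(im,cv2.COLOR_BGR2HSV)
    m=(((h[...,0]<6)|(h[...,0]>174))&(h[...,1]>190)&(h[...,2]>90)).astype(np.uint8)
    n,_,st,ce=cv2.connectedComponentsWithStats(m); return [(st[i].tolist(),ce[i].round(1).tolist()) for i in range(1,n) if st[i,4]>25]
E
python3 - <<'E'
from h import *
s=robot.read_state(); print(s["position"],s["orientation"])
for n in ("wrist","top"):
    for st,c in red(n,"r1"+n): print(n,st,c,ray(n,*c,87,np.load(f"pics/r1{n}.npy")))
    for z,p in ((87,(613,238,87)),(76,(648.5,231,76))): print(proj(n,p,np.load(f"pics/r1{n}.npy")))
E
```

```text
[665.13018274 229.57976958 147.32157967] [[-0.98058083  0.17440196  0.08969502]
 [ 0.17855082  0.98309839  0.04046185]
 [-0.08112241  0.05569124 -0.99514705]]
wrist [467, 73, 91, 19, 1544] [512.0, 81.8] [540.8 167.   87. ]
wrist [387, 201, 25, 23, 449] [399.4, 212.0] [611.3 239.8  87. ]
(np.float64(396.6728727196591), np.float64(209.9587028350646))
(np.float64(343.1881291263656), np.float64(201.6330561965397))
(np.float64(196.9811528959318), np.float64(178.91403762293933))
(np.float64(200.56205662820707), np.float64(166.51449395096387))
```

>>> {"op": "jog_arm", "data": {
  "steps": [0.1,-0.5,0.1,0,0.6,0.1,-0.8,0.15,0,1,0.1,-0.8,0.15,0,1,0.1,-0.8,0.15,0,1,0.1,-0.8,0.15,0,1]
}}

```text
time_s: 16.03
position: [550.7, 247.6, 136.6]
orientation: [[-0.95, -0.308, 0.051], [-0.304, 0.95, 0.069], [-0.07, 0.05, -0.996]]
force: [-1.2, 0.7, 1.2]
grip_width: 0.324
```

>>> {"op": "jog_arm", "data": {
  "steps": [0.1,-0.5,0.1,0,1,0.1,-0.2,0,0,1,0.1,0,0,0,1,0.1,0,0,0,1,0.1,0,0,0,1]
}}

```text
time_s: 16.45
position: [521.1, 249.2, 131.8]
orientation: [[-0.651, -0.759, 0.0], [-0.757, 0.649, 0.079], [-0.06, 0.051, -0.997]]
force: [0.3, -0.7, -0.5]
grip_width: 0.449
```

>>> {"op": "jog_arm", "data": {
  "steps": [0.1,0.23,0.25,0,0.3,0.1,0.05,0.05,-0.5,0,0.1,0,0,-0.7,0,0.1,0,0,-0.2,0,0.1,0,0,0,0]
}}

```text
time_s: 16.87
position: [529.0, 257.3, 84.9]
orientation: [[-0.621, -0.784, -0.007], [-0.782, 0.619, 0.076], [-0.055, 0.053, -0.997]]
force: [0.4, -1.0, 0.4]
grip_width: 0.449
```

>>> {"op": "jog_arm", "data": {
  "steps": [0.1,-0.02,0,-0.4,0,0.1,0,0,-0.15,0,1,0,0,-0.02,0,1,0,0,-0.02,0,1,0,0,-0.02,0],
  "newtons": 15
}}

```text
time_s: 17.28
position: [528.7, 256.8, 66.7]
orientation: [[-0.621, -0.784, -0.009], [-0.782, 0.619, 0.074], [-0.052, 0.053, -0.997]]
force: [0.2, 0.6, 0.4]
grip_width: 0.283
```

>>> {"op": "jog_arm", "data": {
  "steps": [1,0,0,0,0,1,0,0,0,0]
}}

```text
time_s: 17.45
position: [528.3, 256.3, 67.0]
orientation: [[-0.622, -0.783, -0.009], [-0.782, 0.619, 0.073], [-0.052, 0.053, -0.997]]
force: [3.3, 0.3, -7.0]
grip_width: 0.215
```

Run:
```python
from h import *
for n in ("top","wrist","scene"):
    for st,c in red(n,"r2"+n): print(n,st,c,ray(n,*c,20,np.load(f"pics/r2{n}.npy")))
print(robot.read_state()["position"],robot.read_state()["grip_width"])
```

```text
wrist [191, 90, 45, 45, 1593] [213.1, 112.0] [619.6 261.7  20. ]
wrist [409, 115, 58, 97, 2526] [438.4, 161.7] [512.6 173.4  20. ]
[528.38815544 256.37795633  67.01927203] 0.21825070517826597
```

>>> {"op": "jog_arm", "data": {
  "steps": [1,0,0,0,-0.6,1,0,0,0,-0.8,1,0,0,0,-0.8,1,0,0,0,-0.8,1,0,0,0,-0.4]
}}

```text
time_s: 18.02
position: [528.5, 256.2, 67.0]
orientation: [[-0.862, -0.506, 0.018], [-0.504, 0.861, 0.071], [-0.051, 0.053, -0.997]]
force: [1.9, -0.0, -4.8]
grip_width: 0.216
```

```bash
cat >> h.py <<'E'
def pad(fn):
    s=robot.read_state(); O=s["orientation"]; yaw=np.degrees(np.arctan2(O[1,0],O[0,0]))%360
    print("yaw",yaw.round(1),"kest",((258.4-yaw)/57.3).round(3),"torque",np.round(s["wrist_torque"],3),"F",s["force"].round(1))
    for st,c in red("wrist",fn):
        p=ray("wrist",*c,20,np.load(f"pics/{fn}.npy"))
        if st[4]>300: print(st,c,p,"yh",round(float((p[0]-496)*.201+(p[1]-99.5)*.98),1))
E
python3 -c "
from h import *
pad('p1')"
```

```text
yaw 210.3 kest 0.839 torque [-0.459 -0.482  0.059] F [ 1.9 -0.  -4.8]
[371, 77, 88, 87, 2639] [414.7, 119.3] [511.3 171.6  20. ] yh 73.7
[132, 132, 45, 41, 1445] [153.8, 151.9] [638.  270.2  20. ] yh 195.8
```

>>> {"op": "jog_arm", "data": {
  "steps": [1,0,0,0,-0.8,1,0,0,0,-0.8,1,0,0,0,-0.8,1,0,0,0,-0.8,1,0,0,0,-0.6]
}}

```text
time_s: 18.48
position: [528.5, 255.9, 67.0]
orientation: [[-0.991, -0.124, 0.044], [-0.121, 0.991, 0.058], [-0.051, 0.052, -0.997]]
force: [1.7, -0.4, -5.2]
grip_width: 0.218
```

```bash
python3 -c "
from h import *
pad('p2')"
```

```text
yaw 187.0 kest 1.247 torque [-0.374 -0.298  0.038] F [ 1.7 -0.4 -5.2]
[315, 53, 107, 59, 2741] [367.5, 82.8] [510.1 169.   20. ] yh 70.9
[107, 200, 44, 37, 1214] [128.4, 217.8] [654.6 274.5  20. ] yh 203.4
```

>>> {"op": "jog_arm", "data": {
  "steps": [1,0,0,0,-0.8,1,0,0,0,-0.8,1,0,0,0,-0.8]
}}

```text
time_s: 18.78
position: [528.5, 255.8, 67.0]
orientation: [[-0.99, 0.129, 0.057], [0.132, 0.99, 0.045], [-0.051, 0.052, -0.997]]
force: [1.5, -0.5, -4.1]
grip_width: 0.219
```

```bash
python3 -c "
from h import *
pad('p3')"
```

```text
yaw 172.4 kest 1.501 torque [-0.254 -0.077  0.006] F [ 1.5 -0.5 -4.1]
[275, 53, 110, 35, 2803] [329.0, 70.2] [509.7 167.1  20. ] yh 69.0
[104, 242, 41, 34, 1091] [124.4, 258.5] [668.8 273.   20. ] yh 204.8
```

>>> {"op": "jog_arm", "data": {
  "steps": [1,0,0,0,-0.8,1,0,0,0,-0.8,1,0,0,0,-0.8]
}}

```text
time_s: 19.08
position: [528.5, 255.7, 67.1]
orientation: [[-0.926, 0.373, 0.066], [0.375, 0.927, 0.029], [-0.05, 0.051, -0.997]]
force: [1.0, -0.0, -4.8]
grip_width: 0.217
```

```bash
python3 -c "
from h import *
pad('p4')"
```

```text
yaw 157.9 kest 1.753 torque [-0.061 -0.021  0.016] F [ 1.  -0.  -4.8]
[233, 49, 108, 44, 2762] [288.0, 70.4] [509.7 166.1  20. ] yh 68.0
```

>>> {"op": "jog_arm", "data": {
  "steps": [1,0,0,0,-0.7,1,0,0,0,-0.8,1,0,0,0,-0.8]
}}

```text
time_s: 19.38
position: [528.4, 255.5, 67.0]
orientation: [[-0.812, 0.58, 0.07], [0.582, 0.813, 0.012], [-0.05, 0.051, -0.997]]
force: [1.5, -0.5, -4.0]
grip_width: 0.214
```

```bash
python3 -c "
from h import *
pad('p5')"
```

```text
yaw 144.3 kest 1.99 torque [0.052 0.033 0.097] F [ 1.5 -0.5 -4. ]
[200, 50, 103, 64, 2705] [252.3, 81.6] [509.4 165.9  20. ] yh 67.8
```

>>> {"op": "jog_arm", "data": {
  "steps": [1,0,0,0,-0.7,1,0,0,0,-0.8,1,0,0,0,-0.6]
}}

```text
time_s: 19.68
position: [528.3, 255.4, 67.0]
orientation: [[-0.67, 0.739, 0.07], [0.741, 0.672, -0.003], [-0.05, 0.05, -0.998]]
force: [1.6, 0.1, -4.0]
grip_width: 0.217
```

Run:
```python
from h import *
pad('p6')
# pins/jaw profile: rectify a holder-aligned strip at z=20 for the last pictures
for f in ("p1","p3","p5","p6"):
    im=cv2.imread(f"pics/{f}_raw.png"); P=np.load(f"pics/{f}.npy"); h=cv2.cvtColor(im,cv2.COLOR_BGR2HSV)
    m=((h[...,0]>20)&(h[...,0]<33)&(h[...,1]>180)&(h[...,2]>110)).astype(np.uint8)
    n,_,st,ce=cv2.connectedComponentsWithStats(m)
    for i in range(1,n):
        if st[i,4]>15:
            p=ray("wrist",*ce[i],18,P); yh=(p[0]-496)*.201+(p[1]-99.5)*.98; xh=(p[0]-496)*.98-(p[1]-99.5)*.201
            if 60<yh<95 and abs(xh)<40: print(f,st[i].tolist(),round(xh,1),round(yh,1))
```

```text
yaw 132.1 kest 2.204 torque [ 0.12  -0.021  0.107] F [ 1.6  0.1 -4. ]
[177, 60, 94, 79, 2703] [224.5, 98.8] [509.4 165.8  20. ] yh 67.7
p1 [364, 100, 19, 19, 180] 22.2 86.0
p1 [415, 152, 18, 17, 168] -22.3 86.4
p3 [284, 82, 11, 17, 169] 22.3 81.2
p3 [360, 88, 12, 17, 176] -22.3 81.5
p5 [288, 78, 14, 13, 122] -21.8 78.9
p5 [222, 109, 13, 13, 113] 22.7 78.3
p6 [258, 85, 12, 12, 89] -21.4 77.6
p6 [202, 130, 12, 11, 80] 23.2 77.3
```

>>> {"op": "jog_arm", "data": {
  "steps": [1,0,0,0,-0.55,1,0,0,0,0]
}}

```text
time_s: 19.9
position: [528.3, 255.4, 67.0]
orientation: [[-0.631, 0.772, 0.069], [0.774, 0.633, -0.007], [-0.049, 0.049, -0.998]]
force: [2.1, -0.4, -4.3]
grip_width: 0.215
```

>>> {"op": "jog_arm", "data": {
  "steps": [0.1,0,0,0,0,0.1,0,0,0,0,0.1,0,0,0,0,0.1,0,0,0,0]
}}

```text
time_s: 20.23
position: [529.3, 256.4, 68.7]
orientation: [[-0.645, 0.761, 0.071], [0.763, 0.646, -0.004], [-0.049, 0.052, -0.997]]
force: [1.0, -0.1, -0.3]
grip_width: 0.426
```

>>> {"op": "jog_arm", "data": {
  "steps": [0.1,0,0,0.4,0,0.1,0,0,1,0,0.1,0,0,1,0,0.1,0,0,0.8,0,0.1,0,0,0,0]
}}

```text
time_s: 20.65
position: [528.3, 255.3, 167.8]
orientation: [[-0.651, 0.756, 0.069], [0.757, 0.653, -0.006], [-0.05, 0.048, -0.998]]
force: [-0.2, 0.1, 0.6]
grip_width: 0.447
```

```bash
cat >> h.py <<'E'
def pins(f):
    im=cv2.imread(f"pics/{f}_raw.png"); P=np.load(f"pics/{f}.npy"); h=cv2.cvtColor(im,cv2.COLOR_BGR2HSV)
    m=((h[...,0]>20)&(h[...,0]<33)&(h[...,1]>180)&(h[...,2]>110)).astype(np.uint8)
    n,_,st,ce=cv2.connectedComponentsWithStats(m)
    for i in range(1,n):
        if st[i,4]>15:
            p=ray("wrist",*ce[i],18,P); yh=(p[0]-496)*.201+(p[1]-99.5)*.98; xh=(p[0]-496)*.98-(p[1]-99.5)*.201
            if -90<yh<95 and abs(xh)<50: print(f,"pin",st[i].tolist(),round(xh,1),round(yh,1))
    m=((h[...,0]>6)&(h[...,0]<18)&(h[...,1]>215)&(h[...,2]>110)).astype(np.uint8)
    n,l,st,ce=cv2.connectedComponentsWithStats(m)
    for i in range(1,n):
        p=ray("wrist",*ce[i],96,P)
        if st[i,4]>200 and np.hypot(p[0]-528,p[1]-255)<30:
            q=np.array([ray("wrist",u,v,96,P)[:2] for v,u in np.argwhere(l==i)]); w,V=np.linalg.eigh(np.cov(q.T)); d=V[:,1]
            print("knob",p,st[i,4],"bar deg",np.degrees(np.arctan2(d[1],d[0]))%180)
E
python3 -c "
from h import *
pad('p7');pins('p7')
print(robot.read_state()['position'])"
```

```text
yaw 130.7 kest 2.229 torque [ 0.21  -0.05   0.046] F [-0.2  0.1  0.6]
[225, 65, 62, 55, 1149] [255.8, 92.0] [510.1 165.6  20. ] yh 67.6
p7 pin [279, 82, 9, 9, 49] -21.1 78.0
p7 pin [241, 114, 8, 8, 43] 23.4 77.7
[527.55632428 254.95573548 165.94113144]
```

>>> {"op": "jog_arm", "data": {
  "steps": [0.1,-0.3,0.5,0.5,0,0.1,-0.6,0.9,0,0,0.1,-0.7,0.9,0,0,0.1,-0.7,0.9,0,0,0.1,-0.7,0.9,0,0]
}}

```text
time_s: 21.12
position: [436.3, 376.6, 180.1]
orientation: [[-0.648, 0.759, 0.067], [0.76, 0.649, -0.007], [-0.049, 0.046, -0.998]]
force: [0.0, -0.3, 0.1]
grip_width: 0.451
```

>>> {"op": "jog_arm", "data": {
  "steps": [0.1,-0.7,0.9,0,0,0.1,-0.7,0.9,0,0,0.1,-0.3,0.3,0,0,0.1,0,0,0,0]
}}

```text
time_s: 21.45
position: [378.5, 445.6, 177.4]
orientation: [[-0.654, 0.754, 0.065], [0.755, 0.656, -0.008], [-0.049, 0.045, -0.998]]
force: [0.4, -0.7, -0.7]
grip_width: 0.451
```

Run:
```python
from h import *
snap("top","t9"); im=cv2.imread("pics/t9_raw.png"); P=np.load("pics/t9.npy"); h=cv2.cvtColor(im,cv2.COLOR_BGR2HSV)
m=(((h[...,0]<8)|(h[...,0]>172))&(h[...,1]>150)&(h[...,2]>80)).astype(np.uint8)[165:290,165:385]
n,_,st,ce=cv2.connectedComponentsWithStats(m)
for i in range(1,n):
    if st[i,4]>8: c=ce[i]+165; print("red",st[i].tolist(),ray("top",*c,87,P),ray("top",*c,20,P))
g=cv2.cvtColor(im,cv2.COLOR_BGR2GRAY).astype(np.float32)
def val(xh,yh,z):
    u,v=proj("top",(496+.98*xh+.201*yh,99.5-.201*xh+.98*yh,z),P); return int(cv2.getRectSubPix(g,(1,1),(float(u),float(v)))[0,0])
for yh in (-50,-25,0,25,50): print(yh,[val(x,yh,47) for x in range(-60,61,4)])
print("along",[val(0,y,47) for y in range(-90,91,4)])
o=cv2.imread("pics/top_raw.png"); d=cv2.absdiff(o,im).max(2)
# jar and cork regions of the top view
print("jar diff",d[135:165,228:260].mean(),"cork diff",d[150:182,265:310].mean(), robot.read_state()["position"])
```

```text
red [29, 12, 7, 6, 31] [611.1 238.4  87. ] [620.  254.2  20. ]
red [59, 43, 7, 21, 80] [506.2 156.3  87. ] [509.8 168.   20. ]
-50 [131, 137, 214, 235, 234, 192, 85, 62, 63, 61, 60, 63, 66, 65, 58, 57, 57, 56, 59, 60, 59, 60, 54, 41, 80, 204, 237, 233, 186, 125, 123]
-25 [130, 138, 207, 235, 219, 142, 73, 62, 60, 59, 64, 65, 65, 63, 59, 54, 54, 54, 56, 60, 61, 62, 58, 53, 72, 208, 197, 222, 186, 124, 124]
0 [122, 122, 216, 226, 228, 199, 78, 64, 65, 59, 65, 66, 65, 66, 58, 54, 56, 54, 54, 59, 59, 61, 64, 54, 83, 214, 219, 220, 189, 129, 126]
25 [128, 130, 215, 229, 229, 210, 84, 64, 64, 64, 64, 63, 66, 66, 60, 55, 53, 55, 60, 62, 61, 63, 67, 62, 108, 217, 229, 223, 180, 132, 134]
50 [130, 143, 207, 232, 230, 229, 116, 62, 58, 59, 65, 65, 65, 63, 59, 57, 53, 59, 63, 63, 65, 65, 63, 65, 78, 227, 218, 222, 189, 132, 139]
along [225, 183, 119, 165, 184, 186, 129, 58, 53, 56, 57, 57, 56, 56, 56, 57, 55, 54, 58, 57, 55, 55, 55, 54, 54, 54, 54, 53, 55, 55, 53, 54, 54, 56, 56, 57, 56, 66, 118, 133, 133, 107, 124, 146, 149, 148]
jar diff 2.178125 cork diff 2.276388888888889 [378.98911178 444.86609396 177.24202671]
```

```bash
python3 -c "
from rig import ticket
print(ticket.finish_job())"
```

```text
the job is handed in; nothing more can be done
None
```

I clamped the black oilstone box in the holder and handed the job in at about 21.5 s; no verdict was reported. I tipped the pawl off, turned the knob back about 100° and laid the box between fence and pad. I then flipped the pawl back on while the box was loose and turned the knob clockwise to the 2.07 click, where I let go.

Last checks:
- **Pad:** the yellow pins show it pushed back about 4.4 mm, against the 4.5 mm expected at that click. The red pad stopped moving as the knob went on turning, so the box is firmly against the fence.
- **Pawl:** the red ball is at its wheel-side place, at about (611, 238) mm, so the pawl is down on the wheel.
- **Jar and cork:** the top picture shows no change where they stand.
- **Gripper:** open and well clear of everything.

**What I could not confirm:**
- **Box alignment:** the black box on the black bed gave no clear edges in the last top picture. That it is in line and centred rests on the picture taken just before I set it down, plus the squeeze between two square faces.
- **Knob angle:** my reading from the wrist turn came out about 0.05 to 0.1 rad higher than the pin reading. I trusted the pins.
- **Arm and pawl:** the tool tilted by up to about 6° along the way. My first push to put the pawl back was too high, so I pushed again lower down.

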